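# Load a hardness sample into the changer and index it to the gauge

### The arm

A 6-joint arm with a two-finger parallel gripper is mounted at the origin on the work surface. World frame = base frame: x ahead of the robot, y to its left, z up, the work surface at z = 0. Lengths are in m, angles in degrees, forces in N, time in s.
With the tool pointing down it reaches from about 0.275 to 0.75 m from the base axis. Payload 10.2 kg.
Tool frame: the origin (TCP) lies between the finger pads; the fingertips stand 14 mm ahead of it and the grasp point (between the pads) lies 5 mm behind it (manip.tcp_to_tips is the distance from the TCP to the fingertips, in m); z points along the fingers, y is the line along which they close (so a half turn about z gives the same grasp; the last joint's range is limited). The gripper opens to 88 mm and grips with 3 to 60 N. Pads are 18 mm wide; open, the fingers measure 123 mm over their backs; the gripper's body (75 mm by 187 mm) begins 45 mm behind the grasp point.
Start: joints at [-12.8, 17.928, 85.812, -0, 76.261, -12.8], TCP at [0.525, -0, 0.253] pointing down, gripper open.
Joint ranges: [-168.41, 168.41], [-55.51, 124.54], [10.69, 146.95], [-70.63, 250.63], [1, 178], [-165.06, 165.06]. Speed limits (degrees/s): [136.94, 136.94, 172.46, 180, 180, 180].

### API

Orientations are given as [roll, pitch, yaw] about the fixed x, y, z axes, in that order (R = Rz(yaw) Ry(pitch) Rx(roll)).
In Python, from cell import manip gives the robot as it stands.
- The arm moves only by the tool send_rows, never from a script. Its argument "steps" is a list of rows, each an object of numbers: "x", "y", "z": the shift along the world's x, y, z in mm; "spin": the turn about the world's z in degrees. In form: [{"x": .., "y": .., "z": .., "spin": ..}, ...]. A call has 1 to 12 rows; each row is the pose to reach, as a shift and turn from the pose commanded when the call began; what a row does not reach only later rows make up. A row lasts 1/12 s, in which the tool goes at most 41.7 mm and 7.16 degrees, less where a joint would pass 70% of its speed; a pose out of reach is approached as far as the arm can. A call with a gripper value outside its range is refused whole. "claw" is the finger opening in mm, from 0 to 88.1, set as the call begins (left out, the last holds). The fingers move at their own pace and stop on an object; "squeeze" is the grip in N (left out, the last holds). Time passes only in rows, so rows that repeat a pose let the fingers close. It gives the time, the measured TCP pose, the force, the opening and the grip force at its end, in the units of the state.
- manip.state(): the state, without advancing time (a new reading comes with each control period).
- manip.get_image(name): name is "scene" or "side" or "wrist"; returns a dict with "image" (480x640x3 uint8, red, green, blue), "K" (3x3 intrinsics, pixels), "k1" (the pictures are not rectified: a ray, as slopes to the right and down, at radius r is drawn at 1 + k1 r^2 times it, then the intrinsics apply), "rvec" (rotation vector, rad) and "tvec" (3), from world to camera coordinates, as OpenCV has them; the wrist camera has in their place "mount" (4x4, takes a point from camera to tool coordinates, whose origin is the TCP and whose axes are the flange's). Camera axes: x right, y down, z forward; pixel columns grow to the right and rows downward; lengths in m; the calibration is good to about 2 mm. A picture is of the moment at which its call begins: read the wrist's pose just before it. There is no depth.
- manip.close_job(): hands the job in; it is judged then, once.
The state is a dict: "time_s": time; "joint_positions": joint angles; "qd": joint speeds; "joint_efforts": joint torques, N m; "tcp_pos": TCP position; "orientation": TCP orientation; "ft_force": force on the tool from outside, world axes, zero at the start; "ft_torque": the same for the moment, N m; "gripper_width": finger opening in m; "gripper_force": force on a finger pad.
Only numpy, scipy, OpenCV 4.12 (cv2) and the standard library are available. Lean on these libraries where they do the work, as an engineer would, in place of code of your own. Each camera call takes 0.05 s, during which the arm holds its last target. There are 200 camera calls.

### The job

Take the oblong sample carrier out of the rack and lower it gently, not dropped, upright and fully home into the empty carousel pocket that faces the loading tongue of the sample changer, and let go of it there; in the rack only its two narrow ends can be reached and in the pocket only its two broad sides, so set it down on the way and take it again the other way. Then turn the carousel exactly one click clockwise, seen from above, so that the loaded pocket stops at the dial gauge. Leave the other two samples standing where they are in the rack.

Things in the scene. Friction and masses are not known exactly. Their poses are not given: they have to be found in the camera images.
- carrier_mid (a point): Centre (half-way up) of the loose oblong carrier: plain aluminium block 62 mm long (own x), 30 mm wide (own y), 70 mm tall (z, upright), 0.3 to 0.45 kg, dark disc and small metal sample in its top; same either way round. It stands in one of the rack's three bays; there only its two 30 mm wide ends are free (grasp along own x). Its broad sides face walls 4 mm away that end 4 mm above its top.
- rack: Fixed grey rack; origin at the centre of its underside on the bench. Base plate 84 (own x) x 166 (own y) x 6 mm. Three bays at own y = -52, 0, +52 mm run along own x, open at both ends; walls 36 mm long, 14 mm thick, 38 mm apart, tops 80 mm above the bench. The carrier, a round and a square sample stand on the base plate, one in each bay, in any order.
- round_sample_mid (a point): Centre of the loose round sample, an aluminium cylinder 30 mm across and 70 mm tall, standing in the rack. To be left alone.
- square_sample_mid (a point): Centre of the loose square sample, an aluminium block 30 x 30 x 70 mm, standing in the rack. To be left alone.
- pad_top (a point): Centre of the top of a fixed flat stone pad, 90 x 90 mm, 8 mm thick, on the bench between rack and changer: a free level place where the carrier can be set down for the second grasp.
- pocket (a point): Floor centre of the pocket to load, 42 mm above the bench, 100 mm from the carousel axis; moves with it. Own x: pocket length, radial (-x outward); z up. End walls across x, 67 mm apart, with flared lips reaching 90 mm above the floor. Along the sides only 12 mm tall rails, 34 mm apart: fingers fit above them. Carrier seated: its centre 35 mm above this point, 2 to 2.5 mm play all round.
- turn_bar (a point): Point on the carousel's vertical axis at the height to grip, 171 mm above the bench, inside the black upright turning bar: 64 mm long (own x), 16 mm thick (own y), its top 16 mm above this point, its foot 24 mm below. Grip it across its thickness from above and turn about the vertical. Own x is parallel to the length of the pocket to load.
- carousel (a joint): Angle of the carousel, rad, growing clockwise seen from above. Clicks (rests) every 1.047: 0 (start: pocket at the loading tongue), 1.047 (one click: pocket at the dial gauge) and so on, both ways. About 0.3 N m carries it from one rest to the next; let go within 0.3 rad of a rest it pulls itself in.
- changer: Fixed white base of the sample changer, 280 mm across; origin under its centre, on the bench and on the carousel's axis. A low tongue along own -x marks the loading position; 60 degrees clockwise of it, 190 mm from the axis, stands a steel column with a dial gauge, up to 189 mm tall. On it the 292 mm carousel disc with six like pockets every 60 degrees; the two next clockwise hold fixed carriers.
There are look-alikes about, which are no part of the job. What is shaped like the part that bears carrier_mid but brown or red is not meant.

How it is judged (in metres and radians):
On the way, in this order (a step that is already met when the one before it is completed fails the run):
1. the carrier stands fully home in the pocket at the loading position, let go (horizontal distance between carrier_mid and pocket below 0.007 m and z of carrier_mid in the frame of pocket below 0.039 m and angle between carrier_mid's own z axis and vertical below 0.08 rad and value of joint carousel below 0.2 rad and contact force between the fingers and carrier below 0.1 N), for 0.2 s.
2. the carousel rests one click clockwise with the carrier still home (value of joint carousel between 0.967 and 1.127 rad and horizontal distance between carrier_mid and pocket below 0.007 m and z of carrier_mid in the frame of pocket below 0.039 m), for 0.2 s.
At the end, for the whole second after the job is handed in: The carrier stands upright (within 0.08 rad) on the floor of its pocket (centre within 7 mm sideways, underside within 4 mm of the floor), the carousel rests one click on (1.047 rad within 0.08), all at rest, and the round and square samples are within 20 mm of where they were (all of step 2 and z of carrier_mid in the frame of pocket above 0.031 m and angle between carrier_mid's own z axis and vertical below 0.08 rad and velocity of joint carousel between -0.05 and 0.05 rad/s and linear speed of carrier below 0.03 m/s and distance of each of round_sample_mid, square_sample_mid from where it was at the start of the episode below 0.02 m); the robot touches nothing.
It fails at once if the carrier is dropped into the pocket (faster than 0.4 m/s between its end walls) (horizontal distance between carrier_mid and pocket below 0.03 m and value of joint carousel below 0.25 rad and linear speed of carrier above 0.4 m/s and z of carrier_mid in the frame of pocket below 0.095 m).
It fails at once if the carousel is turned well past the first click, or the wrong way (value of joint carousel above 1.57 rad or value of joint carousel below -0.52 rad).
It fails at once if another sample is knocked over or moved more than 30 mm (distance of any of round_sample_mid, square_sample_mid from where it was at the start of the episode above 0.03 m or angle between any of round_sample_mid, square_sample_mid's own z axis and vertical above 0.6 rad).
It also fails if it takes over 72 s, if anything falls off the work surface, if the arm or the gripper's body presses on something with over 40 N, if the wrist force passes 120 N, or if a joint passes its speed limit or range.

## Working session

There is one attempt and no reset: what is moved stays moved. The work goes in short steps, Python scripts to look and compute and a tool call to move; the robot and the scene stay as the last step left them, time stands still between calls to the robot, and variables do not carry over. Pictures are saved under pics/ and viewed, at most 10 in all, crops included, and the job is handed in when it is done.

Besides the shell and the picture viewer there is one more tool, called after "Call:" as name(argument=value, ...), one argument or row to a line, values as JSON. send_rows: Moves the arm, as the interface text tells. Its arguments: {"type":"object","properties":{"steps":{"type":"array","items":{"type":"object","properties":{"x":{"type":"number"},"y":{"type":"number"},"z":{"type":"number"},"spin":{"type":"number"}}}},"claw":{"type":"number"},"squeeze":{"type":"number"}},"required":["steps"]}

```bash
ls; mkdir -p pics; python3 - <<'E'
from cell import manip
import cv2,pickle
d={}
for n in ("scene","side"):
    g=manip.get_image(n); d[n]=g; cv2.imwrite(f"pics/{n}0.png",g["image"][:,:,::-1])
    print(n,g["K"],g["k1"],g["rvec"],g["tvec"])
pickle.dump(d,open("d0.pkl","wb"))
print(manip.state())
E
```

```text
pics
scene [[506.79968375   0.         317.3460981 ]
 [  0.         506.79968375 247.21384953]
 [  0.           0.           1.        ]] -0.13768661915915603 [ 0.82341477  2.73610874 -0.83719169] [ 0.52638634 -0.15763666  1.14648936]
side [[547.11475941   0.         319.69101877]
 [  0.         547.11475941 232.3338078 ]
 [  0.           0.           1.        ]] 0.048072663183581596 [ 2.08914847 -0.07936813  0.04710313] [-0.57293051  0.10263412  0.89800483]
{'time_s': 0.1, 'joint_positions': array([-1.27991663e+01,  1.79569058e+01,  8.58489351e+01, -6.25958362e-04,
        7.62599621e+01, -1.28001394e+01]), 'qd': array([-0.05514912, -0.02977768, -0.1329305 ,  0.05006787,  0.05245035,
        0.03323699]), 'joint_efforts': array([ 3.19868399e-03, -4.02814186e+01, -2.52645475e+01,  6.95334817e-02,
        3.42543027e-02, -5.51177254e-05]), 'tcp_pos': array([5.24802618e-01, 3.66432162e-05, 2.52217062e-01]), 'orientation': array([-1.79935698e+02, -1.39859374e-02,  9.00011142e+01]), 'ft_force': array([-0.96329189, -0.72211602, -0.7569332 ]), 'ft_torque': array([-0.02078275, -0.01791482, -0.00328076]), 'gripper_force': 0.0, 'gripper_width': 0.08823413289722702}
```

View pics/scene0.png

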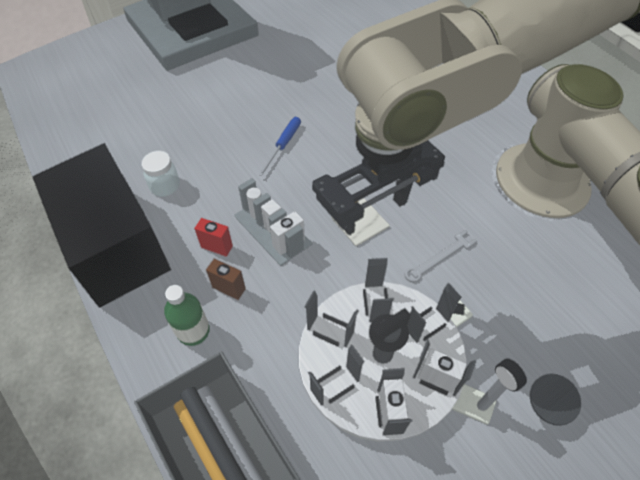

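View pics/side0.png

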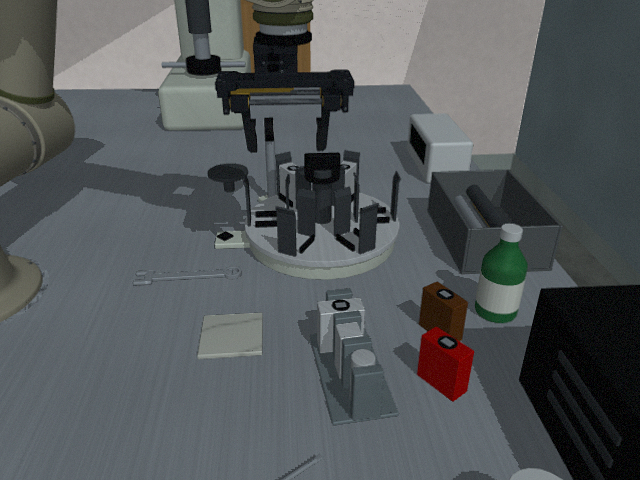

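```bash
cat > h.py <<'E'
import numpy as np,cv2
def undist(g,px):
    K=g["K"];d=np.array([g["k1"],0,0,0,0],float)
    return cv2.undistortPoints(np.array(px,float).reshape(-1,1,2),K,d,criteria=(3,50,1e-10)) .reshape(-1,2) if False else cv2.undistortPoints(np.array(px,float).reshape(-1,1,2),K,d).reshape(-1,2)
def pose(g,T=None):
    if "rvec" in g:
        R=cv2.Rodrigues(np.array(g["rvec"],float))[0];return R,np.array(g["tvec"],float).ravel()
    M=np.linalg.inv(T@g["mount"]);return M[:3,:3],M[:3,3]
def onz(g,px,z,T=None):
    R,t=pose(g,T);n=undist(g,px);c=-R.T@t
    r=np.c_[n,np.ones(len(n))]@R
    return c+r*((z-c[2])/r[:,2])[:,None]
def proj(g,P,T=None):
    R,t=pose(g,T)
    return cv2.projectPoints(np.array(P,float).reshape(-1,1,3),cv2.Rodrigues(R)[0],t,g["K"],np.array([g["k1"],0,0,0,0],float))[0].reshape(-1,2)
def tool(s):
    from scipy.spatial.transform import Rotation as Ro
    T=np.eye(4);T[:3,:3]=Ro.from_euler("xyz",s["orientation"],degrees=True).as_matrix();T[:3,3]=s["tcp_pos"];return T
def crop(im,x0,y0,x1,y1,f):
    c=cv2.resize(im[y0:y1,x0:x1,::-1],None,fx=f,fy=f,interpolation=cv2.INTER_CUBIC).copy()
    for x in range(-(-x0//20)*20,x1,20):
        cv2.putText(c,str(x),((x-x0)*f,10),0,.35,(0,0,255));cv2.line(c,((x-x0)*f,12),((x-x0)*f,18),(0,0,255))
    for y in range(-(-y0//20)*20,y1,20):
        cv2.putText(c,str(y),(0,(y-y0)*f+4),0,.35,(0,0,255));cv2.line(c,(24,(y-y0)*f),(30,(y-y0)*f),(0,0,255))
    return c
E
python3 - <<'E'
import pickle,cv2
from h import *
d=pickle.load(open("d0.pkl","rb"))
cv2.imwrite("pics/c1.png",crop(d["scene"]["image"],225,165,405,285,4))
cv2.imwrite("pics/c2.png",crop(d["scene"]["image"],285,250,545,445,3))
E
```

```text
(no output)
```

View pics/c1.png

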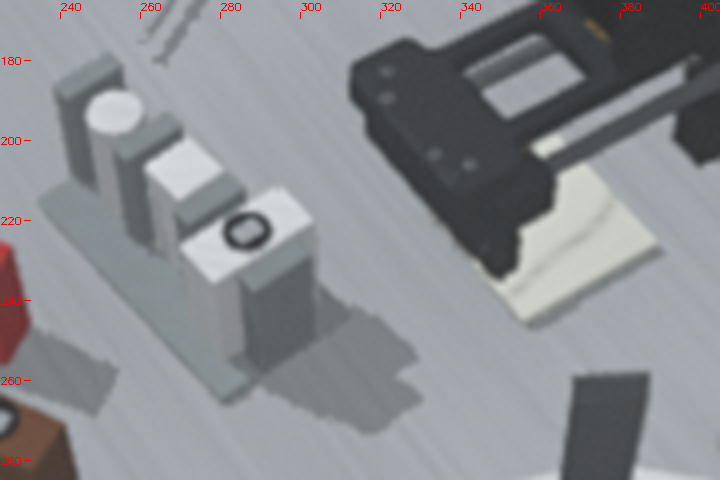

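View pics/c2.png

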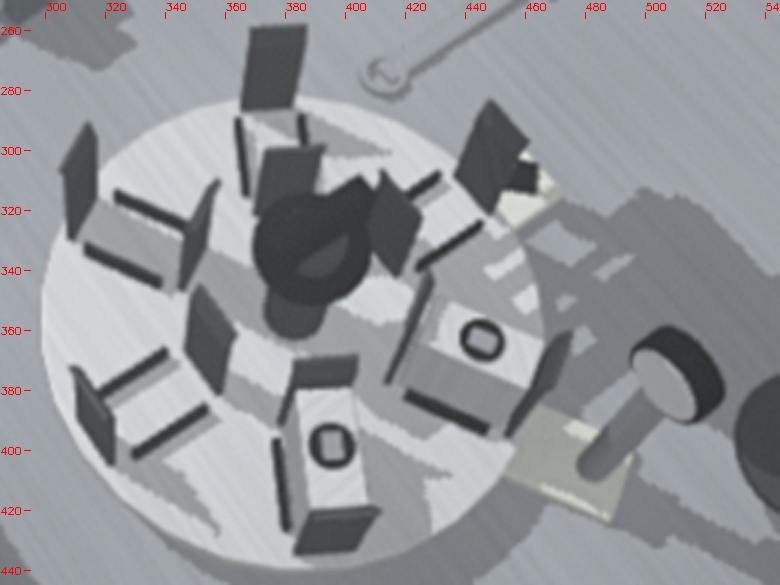

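```bash
python3 - <<'E'
import pickle
from h import *
np.set_printoptions(precision=4,suppress=True)
d=pickle.load(open("d0.pkl","rb"));s=d["scene"];e=d["side"]
print("carrier",onz(s,[(284,222.5),(268,227),(292,212),(301,220),(278,235)],.076),"side",onz(e,[(341,305)],.076))
r=onz(s,[(234.5,216),(282,266)],.006);print("rack edge",r)
print("pad",onz(s,[(355.8,246),(390,226)],.008),onz(e,[(203,315),(262,314),(263,353),(198,357)],.008))
c=onz(s,[(445.7,363.7),(395.7,398.7)],.112);print("discs",c,np.linalg.norm(c[0]-c[1]))
m=c.mean(0);v=c[1]-c[0];n=np.array([-v[1],v[0],0])/np.linalg.norm(v)
for sg in(1,-1): print("axis",m+sg*n*.0866)
print("tongue",onz(s,[(462,312)],.03), onz(e,[(230,238)],.02))
# lip top outer of pocket: crop (487,100),(528,142)
print("lip",onz(s,[(447.3,283.3),(461,297.3),(412.7,307),(425.7,322)],.132))
E
```

```text
carrier [[ 0.5932 -0.1739  0.076 ]
 [ 0.6246 -0.1818  0.076 ]
 [ 0.5666 -0.1872  0.076 ]
 [ 0.5624 -0.1607  0.076 ]
 [ 0.6182 -0.1548  0.076 ]] side [[ 0.5907 -0.1717  0.076 ]]
rack edge [[ 0.6489 -0.2948  0.006 ]
 [ 0.6291 -0.1305  0.006 ]]
pad [[ 0.479  -0.0871  0.008 ]
 [ 0.3892 -0.0884  0.008 ]] [[ 0.3884 -0.0916  0.008 ]
 [ 0.4783 -0.0963  0.008 ]
 [ 0.481  -0.1837  0.008 ]
 [ 0.3917 -0.1845  0.008 ]]
discs [[0.5378 0.2266 0.112 ]
 [0.6377 0.2264 0.112 ]] 0.0998672971820875
axis [0.5879 0.3131 0.112 ]
axis [0.5876 0.1399 0.112 ]
tongue [[0.4108 0.153  0.03  ]] [[0.4164 0.1196 0.02  ]]
lip [[0.4502 0.1235 0.132 ]
 [0.4488 0.1565 0.132 ]
 [0.5271 0.1253 0.132 ]
 [0.5267 0.158  0.132 ]]
```

```bash
python3 - <<'E'
from cell import manip
from h import *
np.set_printoptions(precision=4,suppress=True)
s=manip.state();g=manip.get_image("wrist");T=tool(s);print(g["mount"],g["K"],g["k1"])
pts=[(.5378,.2266,.112),(.6377,.2264,.112),(.4877,.14,.132),(.5876,.14,.187),(.592,-.173,.076),(.434,-.135,.008)]
print(proj(g,pts,T)); 
for sh in [(0,.08,.12),(-.05,.08,.15),(0.03,-.08,.1)]:
    U=T.copy();U[:3,3]+=sh;print(sh,proj(g,pts,U))
E
```

```text
[[-0.0009 -0.9474 -0.3201  0.0831]
 [ 1.     -0.0012  0.0009  0.0008]
 [-0.0012 -0.3201  0.9474 -0.1324]
 [ 0.      0.      0.      1.    ]] [[346.4168   0.     323.1579]
 [  0.     346.4168 240.531 ]
 [  0.       0.       1.    ]] -0.021981056497566823
[[ 342.1215 -114.6479]
 [ 499.9698 -112.2247]
 [ 263.99     31.3874]
 [ 448.11      3.5824]
 [ 384.4195  373.1417]
 [ 248.9306  310.4208]]
(0, 0.08, 0.12) [[334.8784  58.6552]
 [432.4244  59.1824]
 [286.6533 147.1984]
 [392.4954 151.1004]
 [367.8801 362.4141]
 [267.2183 316.0982]]
(-0.05, 0.08, 0.15) [[379.2762  63.5633]
 [469.2264  64.284 ]
 [333.7818 145.432 ]
 [437.7734 148.9032]
 [397.3826 349.8705]
 [298.9712 306.9229]]
(0.03, -0.08, 0.1) [[ 301.4904 -154.2679]
 [ 420.4743 -153.3726]
 [ 243.138   -44.0035]
 [ 368.3694  -80.103 ]
 [ 351.5648  268.7183]
 [ 238.2611  225.51  ]]
```

Call:
send_rows(
  steps=[
    {"x":-6,"y":18,"z":18},
    {"x":-12,"y":36,"z":36},
    {"x":-20,"y":54,"z":54},
    {"x":-30,"y":72,"z":72},
    {"x":-40,"y":90,"z":90},
    {"x":-40,"y":90,"z":100},
    {"x":-40,"y":90,"z":100},
    {"x":-40,"y":90,"z":100},
  ],
)

```text
$.steps[0]: bad value
```

```bash
python3 - <<'E'
from cell import manip
from h import *
import pickle
s=manip.state();g=manip.get_image("wrist");pickle.dump((s,g),open("w1.pkl","wb"));print(s["tcp_pos"],s["orientation"])
cv2.imwrite("pics/w1.png",crop(g["image"],180,0,500,300,2)); print(proj(g,[(.5378,.2266,.112),(.6377,.2264,.112),(.4877,.14,.132),(.5876,.14,.187)],tool(s)))
E
```

```text
[5.24836499e-01 4.04125057e-05 2.52323588e-01] [-1.79948668e+02 -1.05109655e-02  9.00014702e+01]
[[ 342.01144699 -114.5596602 ]
 [ 499.78141529 -112.11757616]
 [ 263.9187162    31.41626722]
 [ 447.93664572    3.6555776 ]]
```

View pics/w1.png

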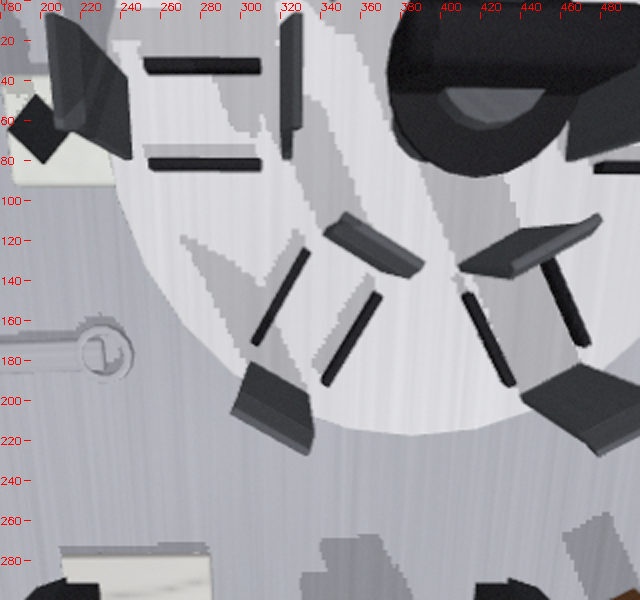

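Call:
send_rows(
  steps=[
    {"x":-6,"y":18,"z":18,"spin":0},
    {"x":-12,"y":36,"z":36,"spin":0},
    {"x":-20,"y":54,"z":54,"spin":0},
    {"x":-30,"y":72,"z":72,"spin":0},
    {"x":-40,"y":90,"z":90,"spin":0},
    {"x":-40,"y":90,"z":100,"spin":0},
    {"x":-40,"y":90,"z":100,"spin":0},
    {"x":-40,"y":90,"z":100,"spin":0},
    {"x":-40,"y":90,"z":100,"spin":0},
    {"x":-40,"y":90,"z":100,"spin":0},
  ],
)

```text
time_s: 1.03
tcp_pos: [0.4851, 0.0893, 0.3515]
orientation: [-179.9, -0.0, 89.9]
ft_force: [0.3, 0.3, -0.9]
gripper_width: 0.088
gripper_force: 0.0
```

```bash
python3 - <<'E'
from cell import manip
from h import *
import pickle
s=manip.state();g=manip.get_image("wrist");pickle.dump((s,g),open("w1.pkl","wb"));print(s["tcp_pos"],s["orientation"])
cv2.imwrite("pics/w2.png",crop(g["image"],200,20,480,240,2)); print(proj(g,[(.5378,.2266,.112),(.6377,.2264,.112),(.4877,.14,.132),(.5876,.14,.187)],tool(s)))
E
```

```text
[0.48513884 0.08929128 0.3514794 ] [-1.79873761e+02 -2.85818213e-03  8.99385485e+01]
[[376.36507195  65.26653922]
 [478.48535109  65.95925688]
 [324.97418866 158.03159528]
 [443.5269837  164.14482008]]
```

View pics/w2.png

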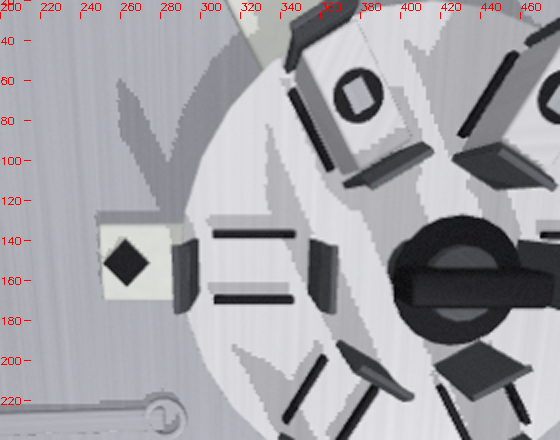

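```bash
python3 - <<'E'
import pickle
from h import *
np.set_printoptions(precision=4,suppress=True)
s,g=pickle.load(open("w1.pkl","rb"));T=tool(s)
print("rails",onz(g,[(306.5,136.75),(347.5,136.75),(306.5,169.5),(347.5,169.5),(327,153.1)],.054,T))
print("disc",onz(g,[(379,67.5)],.112,T)," tongue",onz(g,[(263,151)],.012,T))
# full-resolution detection of black bar: top face y-range and disc2
# rotor rim: bright white disc fit
im=g["image"].astype(int);gray=im.min(2)
import sys
# dark ring of discs near prediction: centroid
for (x,y) in [(379,67),(480,68)]:
    sub=gray[y-16:y+17,x-16:x+17]; print(x,y); m=(sub<60).astype(np.uint8)
    n,l,st,c=cv2.connectedComponentsWithStats(m)
    for i in range(1,n):
        if st[i,4]>60: bx=st[i]; print(bx, (x-16+bx[0]+(bx[2]-1)/2, y-16+bx[1]+(bx[3]-1)/2))
E
```

```text
rails [[0.466  0.1577 0.054 ]
 [0.5149 0.1576 0.054 ]
 [0.4654 0.1191 0.054 ]
 [0.5156 0.119  0.054 ]
 [0.4905 0.1387 0.054 ]]
disc [[0.5405 0.2246 0.112 ]]  tongue [[0.4061 0.1383 0.012 ]]
379 67
[  4   4  24  26 290] (np.float64(378.5), np.float64(67.5))
480 68
[  5   4  24  26 297] (np.float64(480.5), np.float64(68.5))
```

Call:
send_rows(
  steps=[
    {"x":5,"y":-15,"z":-3,"spin":0},
    {"x":15,"y":-43,"z":-10,"spin":1},
    {"x":28,"y":-75,"z":-25,"spin":2},
    {"x":42,"y":-107,"z":-40,"spin":3},
    {"x":56,"y":-139,"z":-57,"spin":4},
    {"x":70,"y":-171,"z":-75,"spin":5},
    {"x":84,"y":-203,"z":-92,"spin":6},
    {"x":96,"y":-232,"z":-110,"spin":6},
    {"x":104,"y":-252,"z":-125,"spin":6},
    {"x":107,"y":-262,"z":-130,"spin":6},
    {"x":107,"y":-262,"z":-130,"spin":6},
    {"x":107,"y":-262,"z":-130,"spin":6},
  ],
)

```text
time_s: 2.08
tcp_pos: [0.5919, -0.1716, 0.223]
orientation: [-180.0, -0.0, 96.0]
ft_force: [-0.1, 0.1, 0.9]
gripper_width: 0.0882
gripper_force: 0.0
```

```bash
python3 - <<'E'
from cell import manip
from h import *
import pickle
s=manip.state();g=manip.get_image("wrist");pickle.dump((s,g),open("w2.pkl","wb"));print(s["tcp_pos"],s["orientation"])
p=proj(g,[(.592,-.173,.076)],tool(s))[0];print(p);x,y=p.astype(int)
x0=max(0,x-140);y0=max(0,y-120);cv2.imwrite("pics/w3.png",crop(g["image"],x0,y0,min(640,x0+280),min(480,y0+220),2))
E
```

```text
[ 0.59185361 -0.17162531  0.22295101] [-1.79988313e+02 -2.58584112e-02  9.59845576e+01]
[322.01307816 229.31225016]
```

View pics/w3.png

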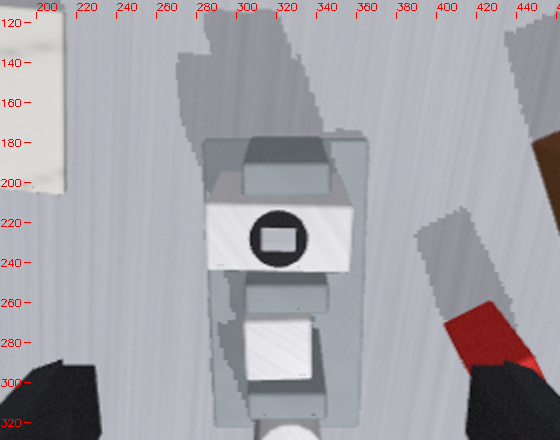

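Call:
send_rows(
  steps=[
    {"x":0,"y":-1,"z":-15,"spin":0},
    {"x":0,"y":-1,"z":-40,"spin":0},
    {"x":0,"y":-1,"z":-65,"spin":0},
    {"x":0,"y":-1,"z":-90,"spin":0},
    {"x":0,"y":-1,"z":-110,"spin":0},
    {"x":0,"y":-1,"z":-130,"spin":0},
    {"x":0,"y":-1,"z":-148,"spin":0},
    {"x":0,"y":-1,"z":-162,"spin":0},
    {"x":0,"y":-1,"z":-172,"spin":0},
    {"x":0,"y":-1,"z":-177,"spin":0},
    {"x":0,"y":-1,"z":-177,"spin":0},
    {"x":0,"y":-1,"z":-177,"spin":0},
  ],
)

```text
time_s: 3.13
tcp_pos: [0.5925, -0.1728, 0.0468]
orientation: [179.9, 0.0, 96.0]
ft_force: [0.1, 0.1, 0.4]
gripper_width: 0.088
gripper_force: 0.0
```

Call:
send_rows(
  steps=[
    {"x":0,"y":0,"z":0,"spin":0},
    {"x":0,"y":0,"z":0,"spin":0},
    {"x":0,"y":0,"z":0,"spin":0},
    {"x":0,"y":0,"z":0,"spin":0},
    {"x":0,"y":0,"z":0,"spin":0},
    {"x":0,"y":0,"z":0,"spin":0},
    {"x":0,"y":0,"z":0,"spin":0},
    {"x":0,"y":0,"z":0,"spin":0},
    {"x":0,"y":0,"z":0,"spin":0},
    {"x":0,"y":0,"z":0,"spin":0},
  ],
  claw=50,
  squeeze=30,
)

```text
time_s: 3.97
tcp_pos: [0.5919, -0.1731, 0.0461]
orientation: [-180.0, 0.0, 96.0]
ft_force: [-3.5, -1.1, 5.9]
gripper_width: 0.0618
gripper_force: 30.0
```

Call:
send_rows(
  steps=[
    {"x":0,"y":0,"z":4,"spin":0},
    {"x":0,"y":0,"z":12,"spin":0},
    {"x":0,"y":0,"z":24,"spin":0},
    {"x":0,"y":0,"z":38,"spin":0},
    {"x":0,"y":0,"z":52,"spin":0},
    {"x":0,"y":0,"z":66,"spin":0},
    {"x":0,"y":0,"z":80,"spin":0},
    {"x":0,"y":0,"z":90,"spin":0},
    {"x":0,"y":0,"z":96,"spin":0},
    {"x":0,"y":0,"z":96,"spin":0},
  ],
)

```text
time_s: 4.8
tcp_pos: [0.5925, -0.1732, 0.1433]
orientation: [179.9, 0.1, 96.0]
ft_force: [0.4, -0.6, -2.8]
gripper_width: 0.0614
gripper_force: 30.0
```

Call:
send_rows(
  steps=[
    {"x":-8,"y":2,"z":0,"spin":0},
    {"x":-24,"y":6,"z":0,"spin":-1},
    {"x":-42,"y":10,"z":0,"spin":-2},
    {"x":-60,"y":14,"z":0,"spin":-3},
    {"x":-78,"y":18,"z":0,"spin":-4},
    {"x":-96,"y":23,"z":-8,"spin":-5},
    {"x":-114,"y":28,"z":-18,"spin":-6},
    {"x":-132,"y":32,"z":-30,"spin":-6},
    {"x":-146,"y":36,"z":-40,"spin":-6},
    {"x":-155,"y":38,"z":-50,"spin":-6},
    {"x":-158,"y":38,"z":-60,"spin":-6},
    {"x":-158,"y":38,"z":-66,"spin":-6},
  ],
)

```text
time_s: 5.8
tcp_pos: [0.4329, -0.1346, 0.0746]
orientation: [-179.9, -0.1, 90.0]
ft_force: [0.8, 0.7, -2.2]
gripper_width: 0.0621
gripper_force: 30.0
```

Call:
send_rows(
  steps=[
    {"x":0,"y":0,"z":-4,"spin":0},
    {"x":0,"y":0,"z":-10,"spin":0},
    {"x":0,"y":0,"z":-15,"spin":0},
    {"x":0,"y":0,"z":-19,"spin":0},
    {"x":0,"y":0,"z":-22,"spin":0},
    {"x":0,"y":0,"z":-24,"spin":0},
    {"x":0,"y":0,"z":-25,"spin":0},
    {"x":0,"y":0,"z":-25,"spin":0},
    {"x":0,"y":0,"z":-25,"spin":0},
  ],
)

```text
time_s: 6.55
tcp_pos: [0.4341, -0.1351, 0.0508]
orientation: [180.0, 0.0, 90.0]
ft_force: [0.2, 1.1, -2.8]
gripper_width: 0.0617
gripper_force: 30.0
```

Still 2–3 mm above the pad; lower slowly to contact.

Call:
send_rows(
  steps=[
    {"x":0,"y":0,"z":-0.7,"spin":0},
    {"x":0,"y":0,"z":-1.4,"spin":0},
    {"x":0,"y":0,"z":-2.1,"spin":0},
    {"x":0,"y":0,"z":-2.8,"spin":0},
    {"x":0,"y":0,"z":-2.8,"spin":0},
    {"x":0,"y":0,"z":-2.8,"spin":0},
    {"x":0,"y":0,"z":-2.8,"spin":0},
  ],
)

```text
time_s: 7.13
tcp_pos: [0.434, -0.135, 0.048]
orientation: [180.0, 0.0, 90.0]
ft_force: [-0.7, 0.2, 1.2]
gripper_width: 0.0615
gripper_force: 30.0
```

Call:
send_rows(
  steps=[
    {"x":0,"y":0,"z":0,"spin":0},
    {"x":0,"y":0,"z":0,"spin":0},
    {"x":0,"y":0,"z":0,"spin":0},
    {"x":0,"y":0,"z":0,"spin":0},
    {"x":0,"y":0,"z":0,"spin":0},
    {"x":0,"y":0,"z":0,"spin":0},
  ],
  claw=88,
)

```text
time_s: 7.63
tcp_pos: [0.434, -0.135, 0.0479]
orientation: [180.0, 0.0, 90.0]
ft_force: [-0.1, -0.3, 0.4]
gripper_width: 0.0881
gripper_force: 0.0
```

Call:
send_rows(
  steps=[
    {"x":0,"y":0,"z":6,"spin":0},
    {"x":0,"y":0,"z":20,"spin":0},
    {"x":0,"y":0,"z":40,"spin":0},
    {"x":0,"y":0,"z":60,"spin":0},
    {"x":0,"y":0,"z":80,"spin":3},
    {"x":0,"y":0,"z":100,"spin":9},
    {"x":0,"y":0,"z":120,"spin":15},
    {"x":0,"y":0,"z":140,"spin":22},
    {"x":0,"y":0,"z":152,"spin":29},
    {"x":0,"y":0,"z":152,"spin":36},
    {"x":0,"y":0,"z":152,"spin":43},
    {"x":0,"y":0,"z":152,"spin":50},
  ],
)

```text
time_s: 8.63
tcp_pos: [0.434, -0.135, 0.2006]
orientation: [180.0, 0.0, 140.3]
ft_force: [-0.0, 0.4, 0.3]
gripper_width: 0.088
gripper_force: 0.0
```

Call:
send_rows(
  steps=[
    {"x":0,"y":0,"z":0,"spin":7},
    {"x":0,"y":0,"z":0,"spin":14},
    {"x":0,"y":0,"z":0,"spin":21},
    {"x":0,"y":0,"z":0,"spin":28},
    {"x":0,"y":0,"z":0,"spin":34},
    {"x":0,"y":0,"z":0,"spin":38},
    {"x":0,"y":0,"z":0,"spin":40},
    {"x":0,"y":0,"z":0,"spin":40},
    {"x":0,"y":0,"z":0,"spin":40},
    {"x":0,"y":0,"z":0,"spin":40},
  ],
)

```text
time_s: 9.47
tcp_pos: [0.434, -0.135, 0.2001]
orientation: [-180.0, 0.0, 179.9]
ft_force: [0.6, -0.4, 0.3]
gripper_width: 0.088
gripper_force: 0.0
```

```bash
cat > look.py <<'E'
from cell import manip
from h import *
import pickle,sys
np.set_printoptions(precision=4,suppress=True)
def disc(g,p):
    x,y=np.round(p).astype(int);a=16 if len(sys.argv)<3 else int(sys.argv[2])
    sub=g["image"].min(2)[y-a:y+a+1,x-a:x+a+1];n,l,st,c=cv2.connectedComponentsWithStats((sub<75).astype(np.uint8))
    i=min((i for i in range(1,n) if st[i,4]>20),key=lambda i:np.hypot(*(st[i,:2]+st[i,2:4]/2-a)))
    b=st[i];return b[2:5],(x-a+b[0]+(b[2]-1)/2,y-a+b[1]+(b[3]-1)/2)
E
python3 - <<'E'
from look import *
s=manip.state();g=manip.get_image("wrist");pickle.dump((s,g),open("w3.pkl","wb"));T=tool(s);print(s["tcp_pos"],s["orientation"])
import look; sys.argv=["",'0','45']
P=(.434,-.135,.078);p=proj(g,[P],T)[0];b,q=disc(g,p);print(p,b,q,onz(g,[q],.078,T))
cv2.imwrite("pics/w4.png",crop(g["image"],int(p[0])-130,max(0,int(p[1])-110),int(p[0])+130,int(p[1])+110,2))
h=manip.get_image("scene");pickle.dump(h,open("s3.pkl","wb"));p=proj(h,[P],T)[0];sys.argv[2]='12'
try: b,q=disc(h,p);print(p,b,q,onz(h,[q],.078))
except Exception as e: print(p,e)
for P in [(.5378,.2266,.112),(.6377,.2264,.112)]:
    p=proj(h,[P])[0]; b,q=disc(h,p);print(p,b,q,onz(h,[q],.112))
s1,g1=pickle.load(open("w1.pkl","rb"));print(onz(g1,[(378.5,67.5),(480.5,68.5)],.112,tool(s1)))
E
```

```text
[ 0.434  -0.135   0.2001] [-179.9942    0.0109  179.9309]
[323.8462 236.1399] [ 31  30 471] (np.float64(326.0), np.float64(237.5)) [[ 0.4351 -0.1333  0.078 ]]
[362.0122 199.6243] min() iterable argument is empty
[445.7088 363.7112] [14 13 66] (np.float64(445.5), np.float64(363.0)) [[0.5373 0.2255 0.112 ]]
[395.6912 398.7237] [14 14 67] (np.float64(395.5), np.float64(398.5)) [[0.6377 0.226  0.112 ]]
[[0.54   0.2246 0.112 ]
 [0.64   0.2241 0.112 ]]
```

View pics/w4.png

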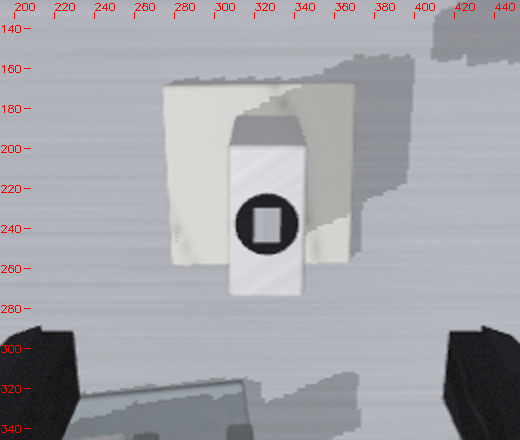

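Call:
send_rows(
  steps=[
    {"x":0,"y":0.5,"z":-15,"spin":0},
    {"x":0,"y":1,"z":-38,"spin":0},
    {"x":0,"y":1,"z":-60,"spin":0},
    {"x":0,"y":1,"z":-82,"spin":0},
    {"x":0,"y":1,"z":-104,"spin":0},
    {"x":0,"y":1,"z":-122,"spin":0},
    {"x":0,"y":1,"z":-135,"spin":0},
    {"x":0,"y":1,"z":-143,"spin":0},
    {"x":0,"y":1,"z":-143,"spin":0},
    {"x":0,"y":1,"z":-143,"spin":0},
    {"x":0,"y":1,"z":-143,"spin":0},
  ],
)

```text
time_s: 10.48
tcp_pos: [0.4344, -0.1343, 0.0577]
orientation: [-180.0, 0.1, 180.0]
ft_force: [-0.5, 0.5, 0.9]
gripper_width: 0.0883
gripper_force: 0.0
```

Call:
send_rows(
  steps=[
    {"x":0,"y":0,"z":0,"spin":0},
    {"x":0,"y":0,"z":0,"spin":0},
    {"x":0,"y":0,"z":0,"spin":0},
    {"x":0,"y":0,"z":0,"spin":0},
    {"x":0,"y":0,"z":0,"spin":0},
    {"x":0,"y":0,"z":0,"spin":0},
    {"x":0,"y":0,"z":0,"spin":0},
    {"x":0,"y":0,"z":0,"spin":0},
    {"x":0,"y":0,"z":0,"spin":0},
    {"x":0,"y":0,"z":0,"spin":0},
    {"x":0,"y":0,"z":0,"spin":0},
  ],
  claw=20,
  squeeze=30,
)

```text
time_s: 11.4
tcp_pos: [0.434, -0.1339, 0.0569]
orientation: [180.0, -0.0, 180.0]
ft_force: [0.3, 0.1, 0.7]
gripper_width: 0.0299
gripper_force: 29.8
```

```bash
python3 - <<'E'
from look import *
s=manip.state();g=manip.get_image("wrist");T=tool(s);print(s["tcp_pos"],s["orientation"])
sys.argv=["",'0','60']
P=(s["tcp_pos"][0],s["tcp_pos"][1],.078);p=proj(g,[P],T)[0];print(p);b,q=disc(g,p);print(b,q,onz(g,[q],.078,T))
E
```

```text
[ 0.434  -0.1339  0.0569] [179.9876  -0.008  179.9958]
[324.4715 352.1363]
[ 121   85 5223] (np.float64(324.0), np.float64(334.0)) [[ 0.4259 -0.1341  0.078 ]]
```

```bash
python3 - <<'E'
from look import *
s=manip.state();g=manip.get_image("wrist");T=tool(s)
P=(s["tcp_pos"][0],s["tcp_pos"][1],.078);p=proj(g,[P],T)[0]
m=g["image"].min(2)
for th in (30,40,50,60):
    n,l,st,c=cv2.connectedComponentsWithStats((m[300:410,270:380]<th).astype(np.uint8))
    print(th,[(list(map(int,st[i])),) for i in range(1,n) if st[i,4]>100])
h=cv2.HoughCircles(cv2.cvtColor(g["image"][300:410,270:380],cv2.COLOR_RGB2GRAY),cv2.HOUGH_GRADIENT,1,30,param1=80,param2=15,minRadius=15,maxRadius=35);print(h)
cv2.imwrite("pics/w5.png",crop(g["image"],220,270,430,430,3))
E
```

```text
30 [([20, 28, 64, 42, 857],)]
40 [([0, 0, 13, 70, 643],), ([92, 0, 18, 70, 919],), ([20, 28, 64, 43, 1445],)]
50 [([0, 0, 13, 71, 850],), ([92, 0, 18, 71, 1185],), ([20, 28, 64, 43, 1474],)]
60 [([0, 0, 13, 72, 870],), ([92, 0, 18, 72, 1196],), ([20, 28, 64, 44, 1509],)]
[[[51.5 59.5 32.7]]]
```

View pics/w5.png

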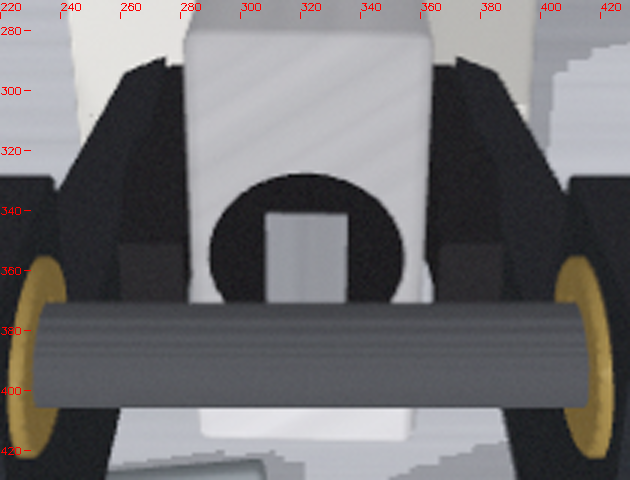

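Call:
send_rows(
  steps=[
    {"x":0,"y":0,"z":0,"spin":0},
    {"x":0,"y":0,"z":0,"spin":0},
    {"x":0,"y":0,"z":0,"spin":0},
    {"x":0,"y":0,"z":0,"spin":0},
    {"x":0,"y":0,"z":0,"spin":0},
    {"x":0,"y":0,"z":0,"spin":0},
    {"x":0,"y":0,"z":0,"spin":0},
    {"x":0,"y":0,"z":0,"spin":0},
  ],
  claw=88,
)

```text
time_s: 12.17
tcp_pos: [0.434, -0.134, 0.0569]
orientation: [-180.0, 0.0, -180.0]
ft_force: [0.8, -0.7, -0.2]
gripper_width: 0.0812
gripper_force: 0.0
```

Call:
send_rows(
  steps=[
    {"x":0,"y":0,"z":6,"spin":0},
    {"x":0,"y":0,"z":25,"spin":0},
    {"x":0,"y":0,"z":50,"spin":0},
    {"x":0,"y":0,"z":75,"spin":0},
    {"x":0,"y":0,"z":100,"spin":0},
    {"x":0,"y":0,"z":122,"spin":0},
    {"x":0,"y":0,"z":138,"spin":0},
    {"x":0,"y":0,"z":143,"spin":0},
    {"x":0,"y":0,"z":143,"spin":0},
    {"x":0,"y":0,"z":143,"spin":0},
    {"x":0,"y":0,"z":143,"spin":0},
  ],
)

```text
time_s: 13.08
tcp_pos: [0.4336, -0.1338, 0.1988]
orientation: [179.9, -0.1, 180.0]
ft_force: [0.7, 0.6, -0.1]
gripper_width: 0.088
gripper_force: 0.0
```

```bash
python3 - <<'E'
from look import *
s=manip.state();g=manip.get_image("wrist");pickle.dump((s,g),open("w4.pkl","wb"));T=tool(s);print(s["tcp_pos"],s["orientation"])
sys.argv=["",'0','45']
P=(s["tcp_pos"][0],s["tcp_pos"][1],.078);p=proj(g,[P],T)[0];b,q=disc(g,p);print(p,b,q,onz(g,[q],.078,T))
E
```

```text
[ 0.4336 -0.1338  0.1988] [179.9382  -0.101  179.9973]
[323.6856 236.9351] [ 31  31 481] (np.float64(324.0), np.float64(239.0)) [[ 0.4352 -0.1335  0.078 ]]
```

Call:
send_rows(
  steps=[
    {"x":2,"y":10,"z":3,"spin":0},
    {"x":6,"y":30,"z":10,"spin":0},
    {"x":12,"y":58,"z":15,"spin":0},
    {"x":18,"y":88,"z":15,"spin":0},
    {"x":24,"y":118,"z":15,"spin":0},
    {"x":30,"y":148,"z":15,"spin":0},
    {"x":36,"y":178,"z":15,"spin":0},
    {"x":42,"y":208,"z":15,"spin":0},
    {"x":48,"y":238,"z":15,"spin":0},
    {"x":52,"y":260,"z":10,"spin":0},
    {"x":55,"y":271,"z":5,"spin":0},
    {"x":55,"y":273,"z":0,"spin":0},
  ],
)

```text
time_s: 14.13
tcp_pos: [0.4888, 0.1407, 0.1991]
orientation: [180.0, -0.0, -179.9]
ft_force: [-0.1, 0.2, 0.4]
gripper_width: 0.0878
gripper_force: 0.0
```

Call:
send_rows(
  steps=[
    {"x":0,"y":0,"z":0,"spin":0},
    {"x":0,"y":0,"z":0,"spin":0},
    {"x":0,"y":0,"z":0,"spin":0},
  ],
)

```text
time_s: 14.38
tcp_pos: [0.489, 0.138, 0.2]
orientation: [-180.0, -0.0, 179.9]
ft_force: [-0.3, 0.1, -0.3]
gripper_width: 0.0879
gripper_force: 0.0
```

```bash
python3 - <<'E'
from look import *
s=manip.state();g=manip.get_image("wrist");pickle.dump((s,g),open("w5.pkl","wb"));T=tool(s);print(s["tcp_pos"],s["orientation"])
p=proj(g,[(.489,.139,.054)],T)[0];print(p)
x0,y0=int(p[0])-100,int(p[1])-95
cv2.imwrite("pics/w6.png",crop(g["image"],x0,y0,x0+200,y0+150,4));print(x0,y0)
E
```

```text
[0.489 0.138 0.2  ] [-179.9907   -0.002   179.9198]
[325.062  227.2966]
225 132
```

View pics/w6.png

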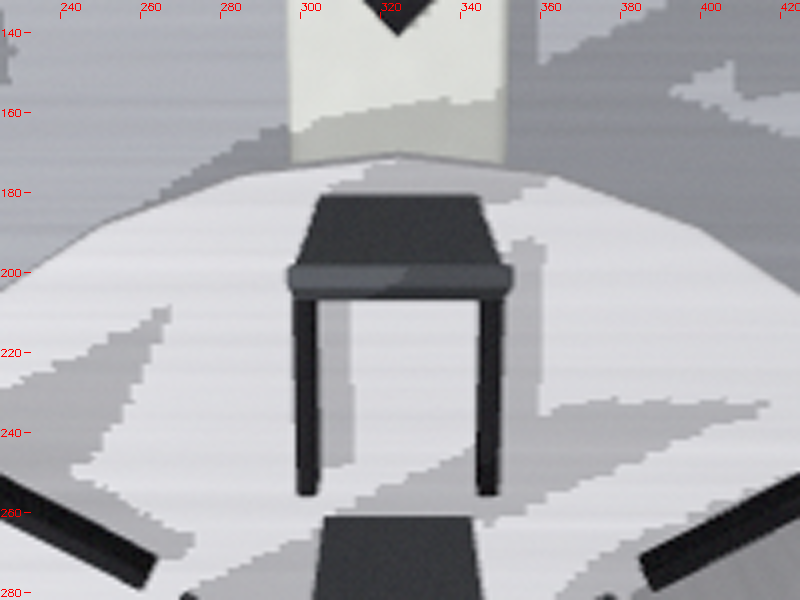

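```bash
python3 - <<'E'
from look import *
s,g=pickle.load(open("w5.pkl","rb"));T=tool(s)
print("innerfoot",onz(g,[(324.5,261),(324.5,180.75)],.042,T)-[.0012,.00045,0])
print("outer lip top rows",onz(g,[(325,198),(325,206.5)],.132,T)-[.0012,.00045,0])
print("rail y",onz(g,[(304.5,230),(344.5,230),(299,230),(349.75,230)],.054,T)-[.0012,.00045,0])
s1,g1=pickle.load(open("w1.pkl","rb"));T1=tool(s1)
# yaw90 view: lips. outer lip crop x 172..198 ; inner lip 308..337
print("w2 lips top z.132",onz(g1,[(200+172/2,158),(200+198/2,158),(200+308/2,158),(200+337/2,158)],.132,T1)-[.00045,-.0012,0])
print("foot z.042",onz(g1,[(200+198/2,158),(200+308/2,158),(200+337/2,158)],.042,T1)-[.00045,-.0012,0])
E
```

```text
innerfoot [[0.5231 0.1381 0.042 ]
 [0.4508 0.1382 0.042 ]]
outer lip top rows [[0.4467 0.1382 0.132 ]
 [0.4518 0.1382 0.132 ]]
rail y [[0.4901 0.1213 0.054 ]
 [0.4902 0.1549 0.054 ]
 [0.4901 0.1167 0.054 ]
 [0.4902 0.1593 0.054 ]]
w2 lips top z.132 [[0.4485 0.1413 0.132 ]
 [0.4614 0.1413 0.132 ]
 [0.5161 0.1412 0.132 ]
 [0.5305 0.1412 0.132 ]]
foot z.042 [[0.4552 0.133  0.042 ]
 [0.5238 0.1329 0.042 ]
 [0.5419 0.1329 0.042 ]]
```

Call:
send_rows(
  steps=[
    {"x":-2,"y":-10,"z":3,"spin":0},
    {"x":-6,"y":-30,"z":8,"spin":0},
    {"x":-12,"y":-60,"z":8,"spin":0},
    {"x":-18,"y":-90,"z":8,"spin":0},
    {"x":-24,"y":-120,"z":8,"spin":0},
    {"x":-30,"y":-150,"z":8,"spin":0},
    {"x":-36,"y":-180,"z":8,"spin":0},
    {"x":-42,"y":-210,"z":8,"spin":0},
    {"x":-48,"y":-240,"z":5,"spin":0},
    {"x":-53,"y":-262,"z":0,"spin":0},
    {"x":-55,"y":-273,"z":-5,"spin":0},
    {"x":-55,"y":-273,"z":-10,"spin":0},
  ],
)

```text
time_s: 15.43
tcp_pos: [0.4334, -0.1361, 0.1899]
orientation: [-180.0, 0.0, 179.8]
ft_force: [0.5, 0.5, -0.4]
gripper_width: 0.0881
gripper_force: 0.0
```

Call:
send_rows(
  steps=[
    {"x":0,"y":0,"z":-5,"spin":0},
    {"x":0,"y":0,"z":-20,"spin":0},
    {"x":0,"y":0,"z":-42,"spin":0},
    {"x":0,"y":0,"z":-64,"spin":0},
    {"x":0,"y":0,"z":-86,"spin":0},
    {"x":0,"y":0,"z":-106,"spin":0},
    {"x":0,"y":0,"z":-122,"spin":0},
    {"x":0,"y":0,"z":-131,"spin":0},
    {"x":0,"y":0,"z":-133,"spin":0},
    {"x":0,"y":0,"z":-133,"spin":0},
    {"x":0,"y":0,"z":-133,"spin":0},
  ],
)

```text
time_s: 16.35
tcp_pos: [0.4345, -0.1339, 0.0576]
orientation: [-180.0, 0.1, -180.0]
ft_force: [0.2, 0.1, 0.3]
gripper_width: 0.088
gripper_force: 0.0
```

Call:
send_rows(
  steps=[
    {"x":0,"y":0,"z":0,"spin":0},
    {"x":0,"y":0,"z":0,"spin":0},
    {"x":0,"y":0,"z":0,"spin":0},
    {"x":0,"y":0,"z":0,"spin":0},
    {"x":0,"y":0,"z":0,"spin":0},
    {"x":0,"y":0,"z":0,"spin":0},
    {"x":0,"y":0,"z":0,"spin":0},
    {"x":0,"y":0,"z":0,"spin":0},
    {"x":0,"y":0,"z":0,"spin":0},
    {"x":0,"y":0,"z":0,"spin":0},
    {"x":0,"y":0,"z":0,"spin":0},
    {"x":0,"y":0,"z":0,"spin":0},
  ],
  claw=20,
  squeeze=30,
)

```text
time_s: 17.35
tcp_pos: [0.434, -0.1339, 0.0569]
orientation: [180.0, -0.0, -180.0]
ft_force: [-0.5, 1.2, -0.3]
gripper_width: 0.0294
gripper_force: 29.8
```

Call:
send_rows(
  steps=[
    {"x":0,"y":0,"z":3,"spin":0},
    {"x":0,"y":0,"z":12,"spin":0},
    {"x":0,"y":0,"z":26,"spin":0},
    {"x":0,"y":0,"z":42,"spin":0},
    {"x":0,"y":0,"z":60,"spin":0},
    {"x":0,"y":0,"z":78,"spin":0},
    {"x":0,"y":0,"z":96,"spin":0},
    {"x":0,"y":0,"z":114,"spin":0},
    {"x":0,"y":0,"z":130,"spin":0},
    {"x":0,"y":0,"z":140,"spin":0},
    {"x":0,"y":0,"z":145,"spin":0},
    {"x":0,"y":0,"z":145,"spin":0},
  ],
)

```text
time_s: 18.35
tcp_pos: [0.4342, -0.1341, 0.2031]
orientation: [-179.9, 0.1, -180.0]
ft_force: [-0.3, -1.8, -2.7]
gripper_width: 0.0298
gripper_force: 29.8
```

Call:
send_rows(
  steps=[
    {"x":2,"y":10,"z":3,"spin":0},
    {"x":6,"y":30,"z":5,"spin":0},
    {"x":12,"y":60,"z":5,"spin":0},
    {"x":18,"y":90,"z":5,"spin":0},
    {"x":24,"y":120,"z":5,"spin":0},
    {"x":30,"y":150,"z":5,"spin":0},
    {"x":36,"y":180,"z":5,"spin":0},
    {"x":42,"y":208,"z":5,"spin":0},
    {"x":48,"y":234,"z":5,"spin":0},
    {"x":52,"y":256,"z":5,"spin":0},
    {"x":54.5,"y":268,"z":5,"spin":0},
    {"x":55.5,"y":272.3,"z":5,"spin":0},
  ],
)

```text
time_s: 19.35
tcp_pos: [0.4891, 0.1401, 0.2063]
orientation: [180.0, -0.1, -179.9]
ft_force: [-1.0, 0.4, -3.6]
gripper_width: 0.0299
gripper_force: 29.8
```

Call:
send_rows(
  steps=[
    {"x":0,"y":0,"z":0,"spin":0},
    {"x":0,"y":0,"z":0,"spin":0},
    {"x":0,"y":0,"z":0,"spin":0},
    {"x":0,"y":0,"z":-4,"spin":0},
    {"x":0,"y":0,"z":-10,"spin":0},
    {"x":0,"y":0,"z":-16,"spin":0},
    {"x":0,"y":0,"z":-22,"spin":0},
    {"x":0,"y":0,"z":-28,"spin":0},
    {"x":0,"y":0,"z":-34,"spin":0},
    {"x":0,"y":0,"z":-38,"spin":0},
    {"x":0,"y":0,"z":-40,"spin":0},
    {"x":0,"y":0,"z":-40,"spin":0},
  ],
)

```text
time_s: 20.35
tcp_pos: [0.4894, 0.1383, 0.1664]
orientation: [-180.0, -0.0, -180.0]
ft_force: [-0.8, -0.1, -2.6]
gripper_width: 0.0299
gripper_force: 29.8
```

Call:
send_rows(
  steps=[
    {"x":0,"y":0,"z":-3,"spin":0},
    {"x":0,"y":0,"z":-7,"spin":0},
    {"x":0,"y":0,"z":-11,"spin":0},
    {"x":0,"y":0,"z":-15,"spin":0},
    {"x":0,"y":0,"z":-19,"spin":0},
    {"x":0,"y":0,"z":-23,"spin":0},
    {"x":0,"y":0,"z":-27,"spin":0},
    {"x":0,"y":0,"z":-31,"spin":0},
    {"x":0,"y":0,"z":-35,"spin":0},
    {"x":0,"y":0,"z":-38,"spin":0},
    {"x":0,"y":0,"z":-40,"spin":0},
    {"x":0,"y":0,"z":-40,"spin":0},
  ],
)

```text
time_s: 21.35
tcp_pos: [0.4893, 0.1383, 0.1265]
orientation: [-180.0, -0.0, -180.0]
ft_force: [0.4, -0.6, -2.7]
gripper_width: 0.0299
gripper_force: 29.8
```

Call:
send_rows(
  steps=[
    {"x":0,"y":0,"z":-3,"spin":0},
    {"x":0,"y":0,"z":-7,"spin":0},
    {"x":0,"y":0,"z":-11,"spin":0},
    {"x":0,"y":0,"z":-15,"spin":0},
    {"x":0,"y":0,"z":-18,"spin":0},
    {"x":0,"y":0,"z":-21,"spin":0},
    {"x":0,"y":0,"z":-24,"spin":0},
    {"x":0,"y":0,"z":-27,"spin":0},
    {"x":0,"y":0,"z":-29,"spin":0},
    {"x":0,"y":0,"z":-30,"spin":0},
    {"x":0,"y":0,"z":-30,"spin":0},
    {"x":0,"y":0,"z":-30,"spin":0},
  ],
)

```text
time_s: 22.35
tcp_pos: [0.4896, 0.1383, 0.097]
orientation: [180.0, 0.0, 180.0]
ft_force: [-0.2, 0.4, -2.1]
gripper_width: 0.0297
gripper_force: 29.8
```

Call:
send_rows(
  steps=[
    {"x":0,"y":0,"z":-1,"spin":0},
    {"x":0,"y":0,"z":-2,"spin":0},
    {"x":0,"y":0,"z":-3,"spin":0},
    {"x":0,"y":0,"z":-4,"spin":0},
    {"x":0,"y":0,"z":-5,"spin":0},
    {"x":0,"y":0,"z":-5.6,"spin":0},
    {"x":0,"y":0,"z":-6.2,"spin":0},
    {"x":0,"y":0,"z":-6.2,"spin":0},
    {"x":0,"y":0,"z":-6.2,"spin":0},
    {"x":0,"y":0,"z":-6.2,"spin":0},
  ],
)

```text
time_s: 23.18
tcp_pos: [0.4895, 0.1383, 0.0909]
orientation: [-180.0, 0.0, -180.0]
ft_force: [-0.2, 0.4, 0.1]
gripper_width: 0.0298
gripper_force: 29.8
```

Call:
send_rows(
  steps=[
    {"x":0,"y":0,"z":-0.3,"spin":0},
    {"x":0,"y":0,"z":-0.3,"spin":0},
    {"x":0,"y":0,"z":-0.3,"spin":0},
  ],
)

```text
time_s: 23.43
tcp_pos: [0.4896, 0.1383, 0.0908]
orientation: [-180.0, 0.0, -180.0]
ft_force: [-2.3, -0.6, 6.2]
gripper_width: 0.03
gripper_force: 29.8
```

Call:
send_rows(
  steps=[
    {"x":0,"y":0,"z":0,"spin":0},
    {"x":0,"y":0,"z":0,"spin":0},
    {"x":0,"y":0,"z":0,"spin":0},
    {"x":0,"y":0,"z":0,"spin":0},
    {"x":0,"y":0,"z":0,"spin":0},
    {"x":0,"y":0,"z":0,"spin":0},
    {"x":0,"y":0,"z":0,"spin":0},
    {"x":0,"y":0,"z":0,"spin":0},
  ],
  claw=56,
)

```text
time_s: 24.1
tcp_pos: [0.4895, 0.1383, 0.0904]
orientation: [-180.0, -0.0, -180.0]
ft_force: [-0.3, 1.1, -0.2]
gripper_width: 0.0559
gripper_force: 0.0
```

Call:
send_rows(
  steps=[
    {"x":0,"y":0,"z":4,"spin":0},
    {"x":0,"y":0,"z":14,"spin":0},
    {"x":0,"y":0,"z":30,"spin":0},
    {"x":0,"y":0,"z":50,"spin":0},
    {"x":0,"y":0,"z":70,"spin":0},
    {"x":0,"y":0,"z":90,"spin":0},
    {"x":0,"y":0,"z":110,"spin":0},
    {"x":0,"y":0,"z":128,"spin":0},
    {"x":0,"y":0,"z":138,"spin":0},
    {"x":0,"y":0,"z":140,"spin":0},
    {"x":0,"y":0,"z":140,"spin":0},
    {"x":0,"y":0,"z":140,"spin":0},
  ],
)

```text
time_s: 25.1
tcp_pos: [0.4891, 0.1383, 0.2296]
orientation: [-180.0, -0.1, -180.0]
ft_force: [0.2, -0.1, -0.5]
gripper_width: 0.0556
gripper_force: 0.0
```

```bash
python3 - <<'E'
from look import *
s=manip.state();g=manip.get_image("wrist");pickle.dump((s,g),open("w6.pkl","wb"));T=tool(s);print(s["tcp_pos"],s["orientation"])
sys.argv=["",'0','40']
for P in [(.4895,.1383,.112),(.5395,.225,.112)]:
    p=proj(g,[P],T)[0];print(p)
    try: b,q=disc(g,p);print(b,q,onz(g,[q],.112,T)-[.0012,.00045,0])
    except Exception as e: print(e)
E
```

```text
[0.4891 0.1383 0.2296] [-179.9953   -0.0803 -179.9987]
[323.9273 238.638 ]
[ 31  31 493] (np.float64(324.0), np.float64(240.0)) [[0.4894 0.1379 0.112 ]]
[431.1371 297.2561]
[  55   53 2136] (np.float64(418.0), np.float64(311.0)) [[0.5509 0.215  0.112 ]]
```

Call:
send_rows(
  steps=[
    {"x":5,"y":0,"z":0,"spin":0},
    {"x":20,"y":0,"z":0,"spin":0},
    {"x":40,"y":0,"z":0,"spin":0},
    {"x":60,"y":0,"z":0,"spin":0},
    {"x":80,"y":0,"z":0,"spin":0},
    {"x":95,"y":0,"z":0,"spin":0},
    {"x":100,"y":0,"z":-5,"spin":0},
    {"x":100,"y":0,"z":-18,"spin":0},
    {"x":100,"y":0,"z":-33,"spin":0},
    {"x":100,"y":0,"z":-48,"spin":0},
    {"x":100,"y":0,"z":-58,"spin":0},
    {"x":100,"y":0,"z":-62,"spin":0},
  ],
)

```text
time_s: 26.15
tcp_pos: [0.5886, 0.1383, 0.1663]
orientation: [-180.0, -0.2, -180.0]
ft_force: [-0.6, 0.3, -0.5]
gripper_width: 0.0559
gripper_force: 0.0
```

Call:
send_rows(
  steps=[
    {"x":0,"y":0,"z":0,"spin":0},
    {"x":0,"y":0,"z":0,"spin":0},
    {"x":0,"y":0,"z":0,"spin":0},
    {"x":0,"y":0,"z":0,"spin":0},
    {"x":0,"y":0,"z":0,"spin":0},
    {"x":0,"y":0,"z":0,"spin":0},
    {"x":0,"y":0,"z":0,"spin":0},
    {"x":0,"y":0,"z":0,"spin":0},
    {"x":0,"y":0,"z":0,"spin":0},
    {"x":0,"y":0,"z":0,"spin":0},
  ],
  claw=8,
  squeeze=25,
)

```text
time_s: 26.98
tcp_pos: [0.5896, 0.1384, 0.1687]
orientation: [180.0, 0.0, -180.0]
ft_force: [-1.2, 0.2, 3.6]
gripper_width: 0.0159
gripper_force: 25.0
```

Call:
send_rows(
  steps=[
    {"x":0,"y":0,"z":0,"spin":-1},
    {"x":0,"y":0,"z":0,"spin":-3},
    {"x":0,"y":0,"z":0,"spin":-6},
    {"x":0,"y":0,"z":0,"spin":-9},
    {"x":0,"y":0,"z":0,"spin":-12},
    {"x":0,"y":0,"z":0,"spin":-15},
    {"x":0,"y":0,"z":0,"spin":-18},
    {"x":0,"y":0,"z":0,"spin":-21},
    {"x":0,"y":0,"z":0,"spin":-24},
    {"x":0,"y":0,"z":0,"spin":-27},
    {"x":0,"y":0,"z":0,"spin":-29},
    {"x":0,"y":0,"z":0,"spin":-30},
  ],
)

```text
time_s: 27.98
tcp_pos: [0.5895, 0.1379, 0.1687]
orientation: [-180.0, 0.0, 149.9]
ft_force: [-2.6, -2.5, 5.1]
gripper_width: 0.0158
gripper_force: 25.0
```

Call:
send_rows(
  steps=[
    {"x":0,"y":0,"z":0,"spin":-2},
    {"x":0,"y":0,"z":0,"spin":-5},
    {"x":0,"y":0,"z":0,"spin":-8},
    {"x":0,"y":0,"z":0,"spin":-11},
    {"x":0,"y":0,"z":0,"spin":-14},
    {"x":0,"y":0,"z":0,"spin":-17},
    {"x":0,"y":0,"z":0,"spin":-20},
    {"x":0,"y":0,"z":0,"spin":-23},
    {"x":0,"y":0,"z":0,"spin":-26},
    {"x":0,"y":0,"z":0,"spin":-29},
    {"x":0,"y":0,"z":0,"spin":-30},
    {"x":0,"y":0,"z":0,"spin":-30},
  ],
)

```text
time_s: 28.98
tcp_pos: [0.5891, 0.1375, 0.1687]
orientation: [-179.9, 0.0, 119.9]
ft_force: [-5.6, -4.7, 7.0]
gripper_width: 0.0159
gripper_force: 25.0
```

Call:
send_rows(
  steps=[
    {"x":0,"y":0,"z":0,"spin":0},
    {"x":0,"y":0,"z":0,"spin":0},
    {"x":0,"y":0,"z":0,"spin":0},
    {"x":0,"y":0,"z":0,"spin":0},
  ],
)

```text
time_s: 29.32
tcp_pos: [0.5891, 0.1375, 0.1687]
orientation: [-179.9, 0.0, 120.0]
ft_force: [-5.3, -3.9, 6.0]
gripper_width: 0.0157
gripper_force: 25.0
```

Call:
send_rows(
  steps=[
    {"x":0,"y":0,"z":0,"spin":0},
    {"x":0,"y":0,"z":0,"spin":0},
    {"x":0,"y":0,"z":0,"spin":0},
    {"x":0,"y":0,"z":0,"spin":0},
    {"x":0,"y":0,"z":0,"spin":0},
    {"x":0,"y":0,"z":0,"spin":0},
    {"x":0,"y":0,"z":0,"spin":0},
    {"x":0,"y":0,"z":0,"spin":0},
  ],
  claw=50,
)

```text
time_s: 29.98
tcp_pos: [0.5895, 0.1383, 0.1684]
orientation: [-180.0, -0.0, 120.0]
ft_force: [-0.1, 0.2, -0.7]
gripper_width: 0.0505
gripper_force: 0.0
```

Call:
send_rows(
  steps=[
    {"x":0,"y":0,"z":4,"spin":0},
    {"x":0,"y":0,"z":14,"spin":0},
    {"x":0,"y":0,"z":30,"spin":0},
    {"x":0,"y":0,"z":50,"spin":0},
    {"x":0,"y":0,"z":70,"spin":0},
    {"x":0,"y":0,"z":90,"spin":0},
    {"x":0,"y":0,"z":105,"spin":0},
    {"x":0,"y":0,"z":110,"spin":0},
    {"x":0,"y":0,"z":110,"spin":0},
    {"x":0,"y":0,"z":110,"spin":0},
    {"x":0,"y":0,"z":110,"spin":0},
  ],
)

```text
time_s: 30.9
tcp_pos: [0.5892, 0.1383, 0.2773]
orientation: [-179.9, -0.1, 120.0]
ft_force: [-0.4, -0.7, -0.7]
gripper_width: 0.05
gripper_force: 0.0
```

```bash
python3 - <<'E'
from look import *
s=manip.state();g=manip.get_image("wrist");T=tool(s);print(s["tcp_pos"],s["orientation"],s["time_s"])
sys.argv=["",'0','28']
A=np.array([.5895,.1383,.112])
for a in (120,60,0):
    P=A+.1*np.array([np.cos(np.radians(a)),np.sin(np.radians(a)),0])
    p=proj(g,[P],T)[0];print(a,P,p)
    try: b,q=disc(g,p);w=onz(g,[q],.112,T)[0];d=w-A;print(b,q,w,np.hypot(*d[:2]),np.degrees(np.arctan2(d[1],d[0])))
    except Exception as e: print(e)
E
```

```text
[0.5892 0.1383 0.2773] [-179.9031   -0.0516  119.998 ] 30.9
120 [0.5395 0.2249 0.112 ] [322.8904 101.308 ]
[ 30  31 454] (np.float64(323.5), np.float64(103.0)) [0.5406 0.224  0.112 ] 0.09873028884169019 119.71693067825422
60 [0.6395 0.2249 0.112 ] [425.2082 164.6676]
[ 28  28 397] (np.float64(425.5), np.float64(165.5)) [0.6401 0.2245 0.112 ] 0.09992516855257481 59.566027129674445
0 [0.6895 0.1383 0.112 ] [415.3613 273.0264]
[ 26  24 304] (np.float64(415.5), np.float64(273.5)) [0.6899 0.138  0.112 ] 0.10039203643859261 -0.19068866760996797
```

```bash
python3 -c "
from cell import manip
print(manip.close_job())"
```

```text
the job is handed in; nothing more can be done
None
```

The job is handed in after about 31 s of the 72 s: the carrier was set down into the loading pocket and released there, and the carousel was turned one click clockwise. My last camera check put the carrier at the dial gauge (119.7° measured, 120° expected). I took no final picture of the round and square samples, but nothing touched them that I could see. No verdict came back.

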